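# Switch on the test feed over its touch guard with the hook rod

## Robot

A 7-joint arm with a two-finger parallel gripper is mounted at the origin on a cart in front of the work surface, level with it; the furniture and walls round the work are solid. World frame = base frame: x ahead of the robot, y to its left, z up, the work surface at z = 0. Lengths are in m, angles in rad, forces in N, time in s.
With the tool pointing down it reaches from about 0.4 to 0.85 m from the base axis. Payload 4.5 kg.
Tool frame: the origin (TCP) lies on the mounting face of the last link; the fingertips stand 173 mm ahead of it and the grasp point (between the pads) lies 155 mm ahead of it; z points along the fingers, y is the line along which they close (so a half turn about z gives the same grasp; the last joint's range is limited). The gripper opens to 85 mm and grips with 20 to 120 N. Pads are 22 mm wide; open, the fingers measure 114 mm over their backs; the gripper's body (76 mm by 85 mm) begins 54 mm behind the grasp point. The pads swing forward as they close: fully open they stand 13 mm farther back than shut.
Start: joints at [-1.079, 0.689, -0.195, 1.565, 0.157, 0.902, -0.215], TCP at [0.276, 0.561, 0.405] pointing down, gripper open.
Joint ranges: [-3.01, 3.01], [-0.46, 2.08], [-1.47, 1.51], [0.13, 2.56], [-1, 4.14], [0.04, 2.09], [-2.66, 2.66]. Speed limits (rad/s): [2.57, 2.57, 3.14, 3.14, 3.14, 3.14, 3.14].

## Interface

Orientations are given as a unit quaternion [w, x, y, z].
In Python, from station import manip, optics, nets gives the robot as it stands.
- The arm moves only by the tool apply_moves, never from a script. Its argument "steps" is a list that holds one entry, the list of rows, each a list of 6 numbers: the shift along the tool's x, y, z in units of 40 mm (1.0 is 40 mm), then the turn, a rotation vector about the tool's x, y, z in units of 6 degrees (1.0 is 6 degrees). In form: [[[dx, dy, dz, ax, ay, az], ...]]. A call has 1 to 10 rows; each row is the pose to reach, as a shift and turn from the pose commanded when the call began, along the tool's axes at that moment; what a row does not reach only later rows make up. A row lasts 1/8 s, in which the tool goes at most 62.5 mm and 10.7 degrees, less where a joint would pass 70% of its speed; a pose out of reach is approached as far as the arm can. A call with a gripper value outside its range is refused whole. "fingers" is the opening in per cent of the stroke, from 0 (shut) to 100 (fully open), set as the call begins (left out, the last holds). The fingers move at their own pace and stop on an object; "newtons" is the grip in N (left out, the last holds). Time passes only in rows, so rows that repeat a pose let the fingers close. It gives the time, the measured TCP pose, the force, the opening and the grip force at its end, in the units of the state.
- manip.get_state(): the state, without advancing time (a new reading comes with each control period).
- optics.get_image(name): name is "side" or "top"; returns a dict with "image" (384x512x3 uint8, blue, green, red), "depth" (384x512 float32, m along the optical axis (not along the pixel's ray), 0 where there is no reading), "fovy" (degrees; the focal length in pixels is half the picture's height over the tangent of half this angle, whatever the lens; pixels are square), "cx", "cy" (the principal point, pixels), "extrinsics" (4x4, takes a point from camera to world coordinates). Camera axes: x right, y down, z forward; pixel columns grow to the right and rows downward; lengths in m; the calibration is good to about 2 mm. A picture is of the moment at which its call begins.
- manip.finish_job(): hands the job in; it is judged then, once.
Trained networks look in the newest picture that a camera, given by its name, has taken for a name from the list of things; names that differ only in an ending like _2 or _b are one class to them, and where a whole thing is asked for, a point or a joint stands for the part that bears it (a point fixed in the world has none). Each returns a list of dicts, best first, with "confidence" (0 to 1); they miss things now and then, are a little off and sometimes report something else, mostly with a low value. They report only what shows in the picture. A call takes as long as a camera call.
- nets.boxes_of(camera, target): "xyz" ([x, y, z] in m, in the coordinates of the camera as it stood for that picture, good to about 4 mm: the middle of the surface that is visible of it).
- nets.outline_of(camera, target): "pixels" (384x512 bool, what is visible of it).
- nets.place_of(camera, target): "xyz" ([x, y, z] in m, in the coordinates of the camera as it stood for that picture, good to about 4 mm: a listed point, or the origin of a listed thing).
The state is a dict: "time": time; "joint_pos": joint angles; "qvel": joint speeds; "joint_torque": joint torques, N m; "tcp_pos": TCP position; "tool_rot": TCP orientation; "force": force on the tool from outside, world axes, zero at the start; "moment": the same for the moment, N m; "finger_gap": opening from 0.0 (shut) to 1.0 (fully open); "gripper_force": force on a finger pad.
Only numpy, scipy, OpenCV 4.12 (cv2) and the standard library are available. Lean on these libraries where they do the work, as an engineer would, in place of code of your own. Each camera call takes 0.05 s, during which the arm holds its last target. There are 200 camera calls.

## Task

Switch on the test feed: take the insulated hook rod from its rest, reach over the yellow touch guard with it and pull the toggle lever with the orange cap all the way towards you. Leave the lever with the black cap as it is, do not touch either lever with the gripper or arm, and then put the rod back in the forks of its rest.

Things in the scene. Friction and masses are not known exactly. Their poses are not given: they have to be found in the camera images.
- hook_rod: Loose hook rod, 0.15 kg. Black handle 160 long (x), 20 wide (y), 24 mm high, red bands at its ends; origin at its centre, x towards the hook, z up. From x = +80 mm a round red rod, 12 mm thick, runs straight on to x = +170 mm and bends down into a vertical leg ending 115 mm below the origin. Starts level in its rest, origin 150 mm above the bench. Grip the handle across its width, near the centre.
- rod_tip (a point): Lower end of the hook rod's leg: (+170, 0, -115) mm in the rod's frame.
- rod_rest: Fixed rest: dark plate 160 x 100 x 8 mm with two aluminium forks at x = +50 and -50 mm, each 12 mm thick along x. Origin at bench level under its centre; x is the way the rod points. Forks open upward: flat floor 26 mm wide, 138 mm above the bench, sides flaring to about 56 mm at 160 mm. A rod lying in them has its origin 150 mm above the rest's origin.
- feed_box: Fixed box, 240 mm wide (y). Origin at bench level midway between the levers' pivots; x away from the robot. Yellow guard: wall 6 mm thick at x = -90 mm, full width, rim 119 mm high. Behind it an open pocket with the levers at y = +50 and -50 mm (which is where varies), cheeks 40 mm high, and a grey case 85 mm high (posts 96) from x = +120 to +190 mm.
- orange_lever (a joint): Toggle lever with the orange cap: 0 leans 0.5 rad away from the robot (off), 1.0 leans 0.5 rad towards the robot and guard (fully on, at its stop); upright at 0.5. Turns about the box's y. Held by friction only: about 1.2 N at the cap moves it and it stays where left. Starts at 0 to 0.12.
- orange_lever_cap (a point): Centre of the orange cap, a round bar 36 mm long along the box's y, 18 mm thick, 70 mm from the lever's pivot, which is 28 mm above the bench at box x = 0. Cap centre: box x = +34 mm, 89 mm high at joint 0; x = 0, 98 mm high at 0.5; x = -34 mm, 89 mm high at 1.0.
- black_lever (a joint): The other toggle lever, with a black cap, of the same shape and motion; starts at 0 to 0.12 and is to be left alone.
- black_lever_cap (a point): Centre of the black cap (same size as the orange one).

How it is judged:
By the outcome, as a careful person would: the job done as asked, in the order asked, and still so for the second after the job is handed in, with the robot touching nothing.
It also fails if it takes over 45 s, if anything falls off the work surface, if the arm or the gripper's body presses on something with over 40 N, if the wrist force passes 120 N, or if a joint passes its speed limit or range.

## Working session

There is one attempt and no reset: what is moved stays moved. The work goes in short steps, Python scripts to look and compute and a tool call to move; the robot and the scene stay as the last step left them, time stands still between calls to the robot, and variables do not carry over. Pictures are saved under pics/ and viewed, at most 10 in all, crops included, and the job is handed in when it is done.

Besides the shell and the picture viewer there is one more tool, called as name(argument=value, ...) on one line, values as JSON. apply_moves: Moves the arm, as the interface text tells. Its arguments: {"type":"object","properties":{"steps":{"type":"array"},"fingers":{"type":"number"},"newtons":{"type":"number"}},"required":["steps"]}

```bash
mkdir -p pics; cat > h.py <<'E'
import numpy as np, cv2
from scipy.spatial.transform import Rotation as R
from station import manip, optics, nets
def world(im,p): return (np.array(im["extrinsics"])@np.append(p,1))[:3]
def rot(q): return R.from_quat([q[1],q[2],q[3],q[0]])
def st():
    s=manip.get_state(); return s,np.array(s["tcp_pos"]),rot(s["tool_rot"])
def cloud(im,mask=None):
    d=im["depth"]; f=192/np.tan(np.radians(im["fovy"])/2)
    v,u=np.nonzero((d>0)&(mask if mask is not None else True)); z=d[v,u]
    P=np.stack([(u-im["cx"])/f*z,(v-im["cy"])/f*z,z],1)
    E=np.array(im["extrinsics"]); return P@E[:3,:3].T+E[:3,3]
E
python3 - <<'E'
from h import *
np.set_printoptions(precision=4,suppress=True)
s,p,r=st(); print(s["time"],p,r.as_matrix(),s["finger_gap"])
ims=[]
for c in("side","top"):
    im=optics.get_image(c); ims.append(im["image"]); print(c,np.array(im["extrinsics"])[:3])
    for n in("hook_rod","rod_tip","rod_rest","feed_box","orange_lever_cap","black_lever_cap"):
        for d in nets.place_of(c,n)[:2]: print(c,n,round(d["confidence"],2),world(im,d["xyz"]))
    np.savez(c+"0.npz",**{k:im[k] for k in im})
cv2.imwrite("pics/a.png",cv2.resize(np.vstack(ims),(400,600)) if 0 else ims[0]); cv2.imwrite("pics/b.png",ims[1])
E
```

```text
0.0 [0.2761 0.5603 0.4039] [[-0.8971  0.4419 -0.0007]
 [ 0.4419  0.8971 -0.0018]
 [-0.0001 -0.0019 -1.    ]] 1.002852351468635
side [[-0.9948 -0.0383  0.0939  0.516 ]
 [-0.0995  0.5457 -0.8321  0.6461]
 [-0.0194 -0.8371 -0.5467  0.6355]]
side hook_rod 0.9 [ 0.4694 -0.3397  0.1544]
side rod_tip 0.55 [ 0.6334 -0.2768  0.0354]
side rod_rest 0.83 [ 0.4772 -0.3402  0.0026]
side feed_box 0.77 [ 0.6552 -0.024  -0.0008]
side orange_lever_cap 0.73 [ 0.6752 -0.0791  0.0854]
side black_lever_cap 0.58 [0.6876 0.0214 0.0903]
top [[ 0.0223 -0.9849  0.1719  0.3617]
 [-0.9997 -0.0238 -0.0069 -0.0992]
 [ 0.0109 -0.1717 -0.9851  1.3435]]
top hook_rod 0.77 [ 0.4685 -0.3416  0.1508]
top rod_tip 0.66 [ 0.6294 -0.2797  0.0305]
top rod_tip 0.49 [0.6884 0.0203 0.0934]
top rod_rest 0.89 [ 0.4784 -0.3398  0.0026]
top feed_box 0.6 [ 0.6506 -0.0249 -0.0027]
top orange_lever_cap 0.47 [ 0.6765 -0.082   0.0871]
top black_lever_cap 0.69 [0.6939 0.0172 0.0922]
```

View pics/a.png

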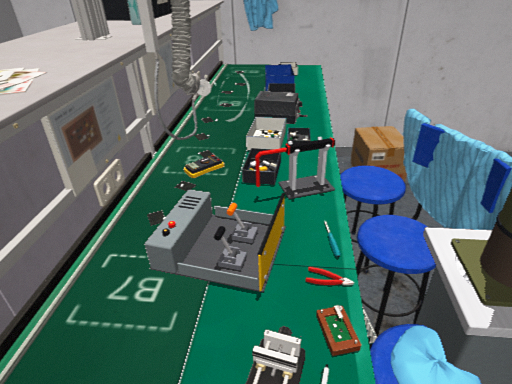

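View pics/b.png

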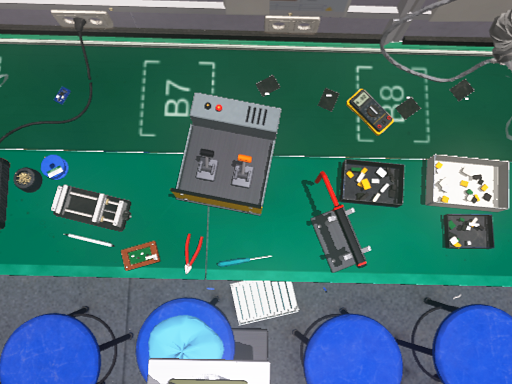

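The side view shows the rod in its rest at about (310,150), with the hook pointing to box side. The box's orange cap is at (232,210) and the black one at (220,232). In the top view orange is at (244,158), black at (207,152), and the rod handle at about (350,235). These agree with the networks. Next I refine the yaws from depth.

```bash
python3 - <<'E'
from h import *
np.set_printoptions(precision=4,suppress=True)
A=[]
for c in("side","top"):
    im=dict(np.load(c+"0.npz")); im["cx"],im["cy"],im["fovy"]=map(float,(im["cx"],im["cy"],im["fovy"]))
    C=cloud(im)
    H=C[(np.hypot(C[:,0]-.469,C[:,1]+.34)<.3)&(C[:,2]>.13)&(C[:,2]<.19)]
    u=np.array([.93,.36]); H=H[np.abs((H[:,:2]-[.469,-.34])@[-.36,.93])<.03]
    H=H[H[:,2]>.148]
    m=H[:,:2].mean(0); d=np.linalg.svd(H[:,:2]-m)[2][0]; d*=np.sign(d[0]); t=(H[:,:2]-[.469,-.34])@d
    print(c,"rod",len(H),m,np.degrees(np.arctan2(d[1],d[0])),np.percentile(t,[1,99]),H[:,2].max())
    G=C[(np.abs(C[:,0]-.56)<.06)&(np.abs(C[:,1]+.03)<.15)&(C[:,2]>.105)&(C[:,2]<.13)]
    m=G[:,:2].mean(0); d=np.linalg.svd(G[:,:2]-m)[2][0]; d*=np.sign(d[1])
    print("guard",len(G),m,np.degrees(np.arctan2(-d[0],d[1])),np.percentile((G[:,:2]-m)@d,[1,99]),np.percentile(G[:,2],[5,50,95]))
    b,g,r=[im["image"][...,i].astype(int) for i in range(3)]
    for nm,mask in(("orange",(r>170)&(g>70)&(g<160)&(b<90)),):
        O=cloud(im,mask); O=O[(np.hypot(O[:,0]-.676,O[:,1]+.08)<.05)]
        print(nm,len(O),O.mean(0),O.min(0),O.max(0))
    red=cloud(im,(r>130)&(g<70)&(b<70)); red=red[(np.hypot(red[:,0]-.63,red[:,1]+.28)<.05)]
    leg=red[red[:,2]<.12]; print("leg",len(leg),leg.mean(0),leg.min(0),leg.max(0))
E
```

```text
side rod 440 [ 0.4989 -0.3243] 21.795639893167326 [-0.0717  0.1679] 0.16483289564776477
guard 282 [0.5673 0.0126] -9.759396803972853 [-0.1326  0.0988] [0.1063 0.1169 0.1188]
orange 74 [ 0.675  -0.072   0.0953] [ 0.666  -0.0943  0.0861] [ 0.6844 -0.0569  0.1014]
leg 67 [ 0.63   -0.2701  0.0788] [ 0.6252 -0.2741  0.0395] [ 0.6344 -0.2653  0.1188]
top rod 846 [ 0.4949 -0.3308] 21.992836046978024 [-0.0743  0.1661] 0.1702579734431262
guard 329 [ 0.5638 -0.011 ] -9.790326703712367 [-0.1152  0.1157] [0.1125 0.1164 0.121 ]
orange 86 [ 0.677  -0.0814  0.0893] [ 0.6653 -0.0984  0.001 ] [ 0.7103 -0.0643  0.1031]
leg 6 [ 0.6374 -0.3179 -0.0013] [ 0.6175 -0.3274 -0.0054] [ 0.6554 -0.3094  0.0041]
```

```bash
cat >> h.py <<'E'
def rows(*wps):
    "wps: (x,y,z of TCP, yaw of tool x in deg), tool down -> move units"
    s,p,r=st(); print("t",round(s["time"],2),"tcp",p.round(4),"yaw",np.degrees(np.arctan2(*r.as_matrix()[1::-1,0])).round(2),"F",np.round(s["force"],1),"gap",round(s["finger_gap"],3),"grip",round(s["gripper_force"],1))
    for x,y,z,a in wps:
        T=R.from_euler("z",a,degrees=True)*R.from_euler("x",180,degrees=True)
        print(np.r_[r.inv().apply(np.array([x,y,z])-p)/.04,np.degrees((r.inv()*T).as_rotvec())/6].round(2).tolist())
E
python3 - <<'E'
from h import *
rows((.47,.3,.40,110),(.52,.0,.40,75),(.47,-.34,.40,21.9))
E
```

```text
t 0.7 tcp [0.2762 0.5607 0.4047] yaw 153.77 F [-0.4 -0.1 -0.2] gap 0.999 grip 0.0
[-7.23, -3.7, 0.12, 0.0, 0.0, 7.3]
[-11.66, -9.88, 0.12, 0.0, -0.0, 13.13]
[-14.3, -18.06, 0.12, 0.0, -0.0, 21.98]
```

apply_moves(steps=[[[-1.8, -0.9, 0.1, 0, 0, 1.6], [-3.6, -1.8, 0.1, 0, 0, 3.4], [-5.4, -2.8, 0.1, 0, 0, 5.2], [-7.2, -3.7, 0.1, 0, 0, 7.0], [-8.3, -5.2, 0.1, 0, 0, 8.6], [-9.4, -6.7, 0.1, 0, 0, 10.1], [-10.5, -8.2, 0.1, 0, 0, 11.6], [-11.66, -9.88, 0.1, 0, 0, 13.1], [-11.66, -9.88, 0.1, 0, 0, 13.1], [-11.66, -9.88, 0.1, 0, 0, 13.1]]], fingers=100)

```text
time: 1.95
tcp_pos: [0.5203, -0.0018, 0.4009]
tool_rot: [0.0, 0.792, 0.61, 0.0]
force: [1.0, 0.8, -0.1]
finger_gap: 1.007
gripper_force: 0.0
```

```bash
python3 - <<'E'
from h import *
rows((.47,-.34,.40,21.9))
print(np.round(st()[0]["joint_pos"],2))
E
```

```text
t 1.95 tcp [ 0.5203 -0.0018  0.4009] yaw 75.19 F [ 1.   0.8 -0.1] gap 1.007 grip 0.0
[-8.5, 0.95, 0.02, 0.01, -0.01, 8.88]
[-0.16  0.56  0.12  1.89 -0.1   0.69 -0.24]
```

apply_moves(steps=[[[-1.2, 0.1, 0, 0, 0, 1.3], [-2.4, 0.2, 0, 0, 0, 2.6], [-3.6, 0.4, 0, 0, 0, 3.9], [-4.8, 0.5, 0, 0, 0, 5.2], [-6.0, 0.6, 0, 0, 0, 6.5], [-7.2, 0.8, 0, 0, 0, 7.8], [-8.5, 0.95, 0, 0, 0, 8.88], [-8.5, 0.95, 0, 0, 0, 8.88], [-8.5, 0.95, 0, 0, 0, 8.88]]])

```text
time: 3.08
tcp_pos: [0.4698, -0.3378, 0.4004]
tool_rot: [-0.001, 0.982, 0.19, 0.0]
force: [-0.3, 0.4, 0.6]
finger_gap: 0.999
gripper_force: 0.0
```

```bash
python3 - <<'E'
from h import *
rows((.47,-.34,.305,21.9))
print(np.round(st()[0]["joint_pos"],2))
im=optics.get_image("side"); cv2.imwrite("pics/c.png",cv2.resize(im["image"][90:250,200:400],(800,600)))
E
```

```text
t 3.08 tcp [ 0.4698 -0.3378  0.4004] yaw 21.94 F [-0.3  0.4  0.6] gap 0.999 grip 0.0
[-0.02, 0.05, 2.39, -0.01, -0.0, 0.01]
[ 0.34  0.66  0.35  1.73 -0.29  0.81 -0.36]
```

View pics/c.png

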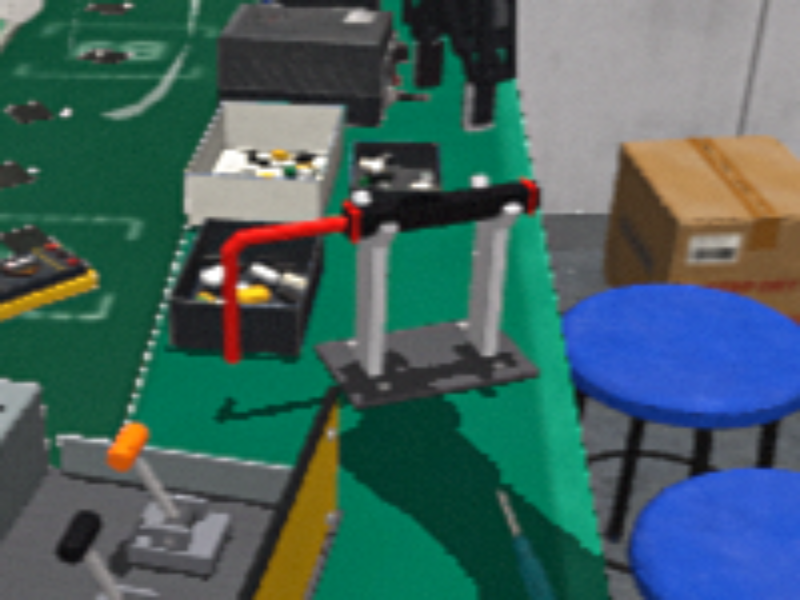

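The fingers hang above the handle at about (450,60) in the crop and the rod lies undisturbed in its forks. I go down and grip.

apply_moves(steps=[[[0, 0, 0.8, 0, 0, 0], [0, 0.05, 1.6, 0, 0, 0], [0, 0.05, 2.35, 0, 0, 0], [0, 0.05, 2.35, 0, 0, 0], [0, 0.05, 2.35, 0, 0, 0]]])

```text
time: 3.75
tcp_pos: [0.4711, -0.3398, 0.3077]
tool_rot: [0.0, 0.982, 0.191, 0.001]
force: [0.4, 0.1, -0.3]
finger_gap: 0.999
gripper_force: 0.0
```

apply_moves(steps=[[[0, 0, 0, 0, 0, 0], [0, 0, 0, 0, 0, 0], [0, 0, 0, 0, 0, 0], [0, 0, 0, 0, 0, 0], [0, 0, 0, 0, 0, 0], [0, 0, 0, 0, 0, 0], [0, 0, 0, 0, 0, 0], [0, 0, 0, 0, 0, 0]]], fingers=0, newtons=90)

```text
time: 4.75
tcp_pos: [0.4705, -0.3405, 0.3073]
tool_rot: [0.0, 0.982, 0.19, 0.0]
force: [-0.8, 0.1, 6.7]
finger_gap: 0.222
gripper_force: 88.1
```

```bash
python3 - <<'E'
from h import *
rows()
E
```

```text
t 4.75 tcp [ 0.4705 -0.3405  0.3073] yaw 21.88 F [-0.8  0.1  6.7] gap 0.222 grip 88.1
```

apply_moves(steps=[[[0, 0, -0.5, 0, 0, 0], [0, 0, -1.1, 0, 0, 0], [0, 0, -1.9, 0, 0, 0], [0, 0, -2.7, 0, 0, 0], [0, 0, -3.3, 0, 0, 0], [0, 0, -3.3, 0, 0, 0], [0, 0, -3.3, 0, 0, 0]]])

```text
time: 5.62
tcp_pos: [0.4701, -0.3398, 0.4373]
tool_rot: [-0.001, 0.982, 0.19, -0.001]
force: [0.3, -0.2, -1.0]
finger_gap: 0.22
gripper_force: 88.0
```

```bash
python3 - <<'E'
from h import *
np.set_printoptions(precision=4,suppress=True)
s,p,r=st()
for c in("side","top"):
    im=optics.get_image(c)
    for n in("hook_rod","rod_tip"):
        for d in nets.place_of(c,n)[:2]:
            w=world(im,d["xyz"]); print(c,n,round(d["confidence"],2),w,r.inv().apply(w-p)*1000)
    b,g,rr=[im["image"][...,i].astype(int) for i in range(3)]
    C=cloud(im,(rr>130)&(g<70)&(b<70)); C=r.inv().apply(C-p)*1000
    C=C[(abs(C[:,1])<40)&(C[:,2]<300)&(C[:,2]>100)]
    for lo,hi in((90,160),): 
        q=C[(C[:,0]>lo)&(C[:,0]<hi)]; print("rod seg",len(q),np.polyfit(q[:,0],q[:,2],1),np.median(q[:,1:],0))
    q=C[(C[:,2]>180)&(C[:,0]>100)]; print("leg",len(q),np.median(q,0),q.max(0)) if len(q) else 0
    if c=="side": cv2.imwrite("pics/d.png",cv2.resize(im["image"][60:260,180:420],(720,600)))
rows((.535,-.0574,.44,-9.8))
E
```

```text
side hook_rod 0.78 [ 0.4712 -0.3349  0.2821] [  3.0073  -3.703  155.1925]
side rod_tip 0.96 [ 0.6335 -0.2749  0.1663] [176.1314   1.4061 270.7917]
rod seg 96 [ -0.0011 155.8665] [ -5.8932 155.2729]
leg 87 [173.6567  -6.567  226.8724] [178.1191  -0.2889 269.0185]
top hook_rod 0.8 [ 0.4681 -0.3405  0.2821] [ -1.9506   0.2981 155.1449]
top rod_tip 0.76 [ 0.6276 -0.2788  0.1629] [169.2113   2.8547 274.2133]
top rod_tip 0.35 [ 0.4676 -0.3405  0.2808] [ -2.4066   0.144  156.4481]
rod seg 150 [  0.0007 152.9966] [ -0.3724 152.9262]
t 5.92 tcp [ 0.4703 -0.3402  0.4379] yaw 21.89 F [ 0.1 -0.3 -1.9] gap 0.216 grip 88.0
[4.14, -5.96, -0.05, -0.01, 0.01, 5.28]
```

View pics/d.png

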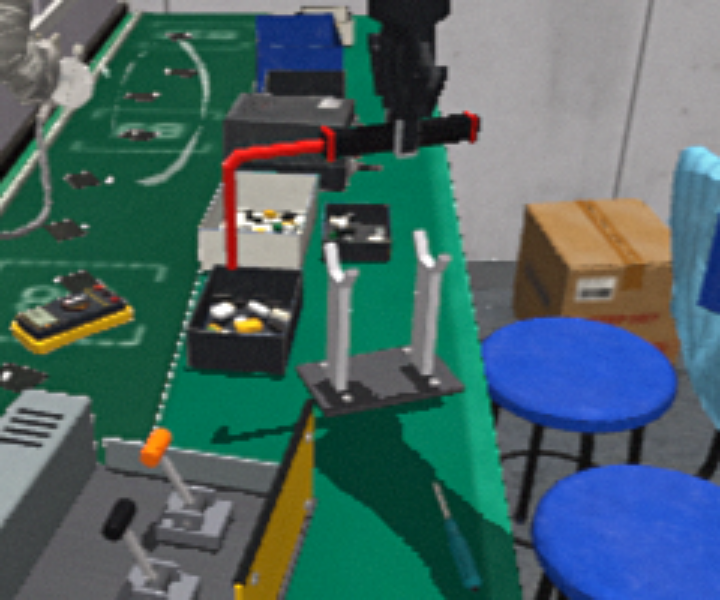

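The rod hangs level, gripped at mid-handle, with its leg free at about (230,215) and the forks empty. I carry it over the guard at this height.

```bash
python3 - <<'E'
from h import *
rows((.549,-.0592,.437,-9.8))
E
```

```text
t 5.92 tcp [ 0.4703 -0.3402  0.4379] yaw 21.89 F [ 0.1 -0.3 -1.9] gap 0.216 grip 88.0
[4.44, -5.78, 0.03, -0.01, 0.01, 5.28]
```

apply_moves(steps=[[[0.4, -0.5, 0, 0, 0, 0.5], [1.0, -1.3, 0, 0, 0, 1.2], [1.7, -2.2, 0, 0, 0, 2.0], [2.4, -3.1, 0, 0, 0, 2.8], [3.1, -4.0, 0, 0, 0, 3.6], [3.7, -4.8, 0, 0, 0, 4.4], [4.2, -5.4, 0, 0, 0, 5.0], [4.44, -5.78, 0.03, 0, 0, 5.28], [4.44, -5.78, 0.03, 0, 0, 5.28], [4.44, -5.78, 0.03, 0, 0, 5.28]]])

```text
time: 7.18
tcp_pos: [0.5487, -0.0606, 0.4375]
tool_rot: [0.0, 0.996, -0.086, -0.0]
force: [-1.4, -0.3, -1.1]
finger_gap: 0.217
gripper_force: 88.0
```

```bash
python3 - <<'E'
from h import *
np.set_printoptions(precision=4,suppress=True)
B=np.array([.6525,-.0263,0]); RB=R.from_euler("z",-9.8,degrees=True)
ims=[]
for c in("side","top"):
    im=optics.get_image(c); ims.append(im["image"])
    for n in("hook_rod","rod_tip","orange_lever_cap","black_lever_cap"):
        for d in nets.place_of(c,n)[:1]: print(c,n,round(d["confidence"],2),RB.inv().apply(world(im,d["xyz"])-B)*1000)
s,p,r=st(); print("tip by kin",RB.inv().apply(p+r.apply([.171,0,.271])-B)*1000)
rows((.549,-.0592,.343,-9.8))
cv2.imwrite("pics/e.png",np.hstack([cv2.resize(ims[0][140:300,130:300],(400,400)),cv2.resize(ims[1][80:230,160:310],(400,400))]))
E
```

```text
side hook_rod 0.92 [-97.1939 -48.4226 282.983 ]
side rod_tip 0.96 [ 75.2075 -49.5453 164.9453]
side orange_lever_cap 0.64 [ 32.2703 -50.3431  86.4441]
side black_lever_cap 0.65 [24.8285 55.5053 89.6651]
top hook_rod 0.6 [-97.7708 -52.025  284.1563]
top rod_tip 0.72 [ 74.6636 -55.885  162.9767]
tip by kin [ 74.6813 -50.4204 166.5162]
t 7.67 tcp [ 0.549  -0.0596  0.4375] yaw -9.8 F [-0.  -0.2 -0.7] gap 0.215 grip 88.0
[-0.0, -0.01, 2.36, -0.0, -0.0, 0.0]
```

View pics/e.png

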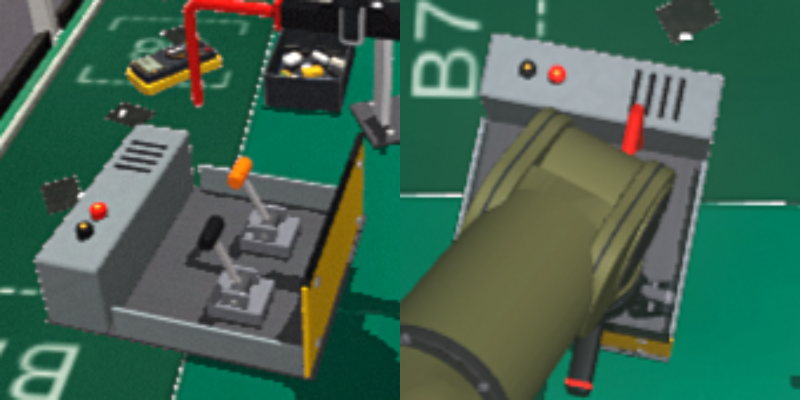

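Side view (left): the leg tip at (197,100) is behind and above the orange cap at (240,172), and the black lever is well clear. The numbers agree: tip at box (75,-50), cap at (33,-50). I go down behind the cap.

apply_moves(steps=[[[0, 0, 0.5, 0, 0, 0], [0, 0, 1.1, 0, 0, 0], [0, 0, 1.7, 0, 0, 0], [0, 0, 2.2, 0, 0, 0], [0, 0, 2.35, 0, 0, 0], [0, 0, 2.35, 0, 0, 0], [0, 0, 2.35, 0, 0, 0]]])

```text
time: 8.55
tcp_pos: [0.5493, -0.0596, 0.3443]
tool_rot: [0.0, 0.996, -0.085, 0.001]
force: [0.9, 0.3, -1.1]
finger_gap: 0.215
gripper_force: 88.0
```

apply_moves(steps=[[[-0.2, 0, 0, 0, 0, 0], [-0.5, 0, 0, 0, 0, 0], [-0.8, 0, 0, 0, 0, 0], [-1.1, 0, 0, 0, 0, 0], [-1.4, 0, 0, 0, 0, 0], [-1.6, 0, 0, 0, 0, 0], [-1.8, 0, 0, 0, 0, 0], [-2.0, 0, 0, 0, 0, 0], [-2.0, 0, 0, 0, 0, 0], [-2.0, 0, 0, 0, 0, 0]]])

```text
time: 9.8
tcp_pos: [0.4698, -0.0457, 0.3433]
tool_rot: [-0.0, 0.996, -0.085, -0.001]
force: [0.2, -0.4, -1.3]
finger_gap: 0.22
gripper_force: 88.0
```

```bash
cat > look.py <<'E'
from h import *
import sys
np.set_printoptions(precision=4,suppress=True)
B=np.array([.6525,-.0263,0]); RB=R.from_euler("z",-9.8,degrees=True)
im=optics.get_image("side")
for n in("rod_tip","orange_lever_cap","black_lever_cap","hook_rod"):
    for d in nets.place_of("side",n)[:1]: print(n,round(d["confidence"],2),RB.inv().apply(world(im,d["xyz"])-B)*1000)
s,p,r=st(); print("tip by kin",RB.inv().apply(p+r.apply([.171,0,.271])-B)*1000,"Fbox",RB.inv().apply(s["force"]))
rows()
if len(sys.argv)>1: cv2.imwrite(sys.argv[1],cv2.resize(im["image"][140:300,130:300],(600,565)))
E
python3 look.py pics/f.png
```

```text
rod_tip 0.66 [ -4.2491 -45.6455  72.3065]
orange_lever_cap 0.5 [-23.3056 -50.0925  90.2568]
black_lever_cap 0.73 [25.5145 51.7715 91.6087]
hook_rod 0.9 [-177.1229  -47.823   187.1293]
tip by kin [ -5.5532 -50.2155  72.2311] Fbox [-0.0337 -0.5398 -0.1274]
t 10.05 tcp [ 0.4701 -0.0458  0.3433] yaw -9.78 F [-0.1 -0.5 -0.1] gap 0.218 grip 88.0
```

View pics/f.png

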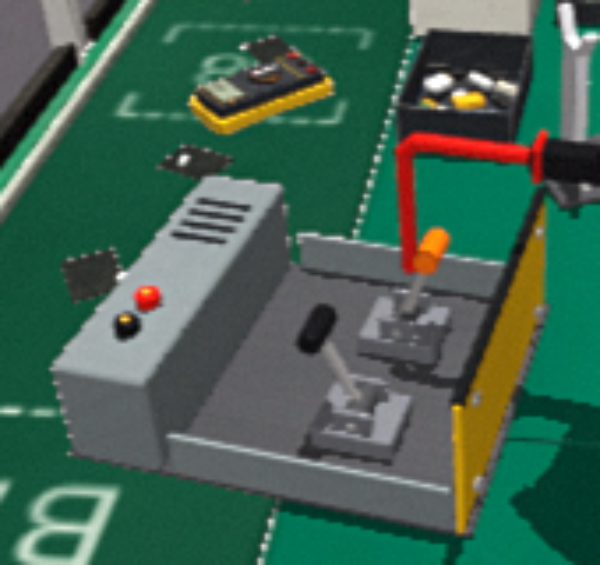

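The leg at (408,255) sits behind the orange cap at (432,250), which now leans towards the guard. The black lever hasn't moved. I pull on to the stop in small steps.

apply_moves(steps=[[[-0.1, 0, 0, 0, 0, 0], [-0.2, 0, 0, 0, 0, 0], [-0.25, 0, 0, 0, 0, 0], [-0.25, 0, 0, 0, 0, 0], [-0.25, 0, 0, 0, 0, 0]]])

```text
time: 10.68
tcp_pos: [0.4603, -0.0442, 0.3435]
tool_rot: [-0.0, 0.996, -0.085, -0.0]
force: [0.4, -0.1, 0.2]
finger_gap: 0.218
gripper_force: 88.1
```

apply_moves(steps=[[[-0.04, 0, 0, 0, 0, 0], [-0.08, 0, 0, 0, 0, 0], [-0.08, 0, 0, 0, 0, 0], [-0.08, 0, 0, 0, 0, 0]]])

```text
time: 11.18
tcp_pos: [0.4574, -0.0439, 0.3437]
tool_rot: [0.0, 0.996, -0.086, 0.001]
force: [2.5, 0.2, 2.1]
finger_gap: 0.217
gripper_force: 88.4
```

```bash
python3 look.py
```

```text
rod_tip 0.76 [-17.3245 -49.4649  73.237 ]
orange_lever_cap 0.5 [-32.2505 -49.8307  82.3815]
black_lever_cap 0.58 [25.9721 53.9325 90.6389]
hook_rod 0.89 [-190.1638  -49.6572  189.9113]
tip by kin [-18.1033 -50.5546  72.7922] Fbox [ 2.1547 -1.5374  1.4523]
t 11.43 tcp [ 0.4573 -0.0438  0.3436] yaw -9.81 F [ 1.9 -1.9  1.5] gap 0.217 grip 88.4
```

apply_moves(steps=[[[-0.05, 0, 0, 0, 0, 0], [-0.1, 0, 0, 0, 0, 0], [-0.1, 0, 0, 0, 0, 0], [-0.1, 0, 0, 0, 0, 0]]])

```text
time: 11.92
tcp_pos: [0.4536, -0.0433, 0.3436]
tool_rot: [0.0, 0.996, -0.086, 0.001]
force: [4.0, -1.9, 2.5]
finger_gap: 0.221
gripper_force: 88.4
```

```bash
python3 look.py
```

```text
rod_tip 0.73 [-14.6409 -49.6898  77.0955]
orange_lever_cap 0.58 [-35.1686 -49.9047  83.9843]
black_lever_cap 0.78 [26.1649 52.1151 90.6502]
hook_rod 0.9 [-194.079   -45.4772  192.6967]
tip by kin [-21.7683 -50.6957  72.8346] Fbox [ 5.8096 -2.445   0.7004]
t 12.18 tcp [ 0.4536 -0.0432  0.3436] yaw -9.82 F [ 5.3 -3.4  0.7] gap 0.216 grip 88.4
```

The force has risen to about 6 N and the tip no longer follows, so the lever is at its stop. I back off, rise and check.

apply_moves(steps=[[[0.2, 0, 0, 0, 0, 0], [0.5, 0, 0, 0, 0, 0], [0.9, 0, 0, 0, 0, 0], [0.9, 0, -0.3, 0, 0, 0], [0.9, 0, -0.9, 0, 0, 0], [0.9, 0, -1.6, 0, 0, 0], [0.9, 0, -2.2, 0, 0, 0], [0.9, 0, -2.35, 0, 0, 0], [0.9, 0, -2.35, 0, 0, 0], [0.9, 0, -2.35, 0, 0, 0]]])

```text
time: 13.42
tcp_pos: [0.4881, -0.0488, 0.4366]
tool_rot: [-0.0, 0.996, -0.085, -0.001]
force: [0.1, -0.2, -1.3]
finger_gap: 0.218
gripper_force: 88.0
```

```bash
cat > rodfit.py <<'E'
from h import *
s,p,r=st(); im=optics.get_image("side")
b,g,rr=[im["image"][...,i].astype(int) for i in range(3)]
C=r.inv().apply(cloud(im,(rr>130)&(g<70)&(b<70))-p)*1000
C=C[(abs(C[:,1])<40)&(C[:,2]<300)&(C[:,2]>100)]
q=C[(C[:,0]>95)&(C[:,0]<155)]; print("rod dz/dx",len(q),np.polyfit(q[:,0],q[:,2],1).round(4),"dy/dx",np.polyfit(q[:,0],q[:,1],1).round(4))
q=C[(C[:,2]>180)&(C[:,0]>100)]; print("leg dx/dz",len(q),np.polyfit(q[:,2],q[:,0],1).round(4),np.median(q,0).round(1),q[:,2].max())
E
python3 look.py pics/g.png; python3 rodfit.py
python3 -c "
from h import *
rows((.4705,-.3405,.437,21.88))"
```

```text
rod_tip 0.7 [ 18.5784 -48.6898 166.3197]
black_lever_cap 0.72 [26.9808 51.2936 92.3908]
hook_rod 0.7 [-157.9107  -47.4587  284.825 ]
tip by kin [ 13.086  -50.4285 165.8482] Fbox [-0.7656  0.4245 -2.0673]
t 13.68 tcp [ 0.4886 -0.0491  0.437 ] yaw -9.8 F [-0.7  0.5 -2.1] gap 0.216 grip 88.0
rod dz/dx 122 [-2.150000e-02  1.566147e+02] dy/dx [-0.0102 -4.8625]
leg dx/dz 130 [2.070000e-02 1.658196e+02] [170.1  -6.8 220.4] 266.8162094009341
t 13.72 tcp [ 0.4886 -0.0491  0.4371] yaw -9.79 F [-0.4 -0.1 -0.4] gap 0.219 grip 88.0
[0.79, 7.26, 0.0, -0.0, 0.01, -5.28]
```

View pics/g.png

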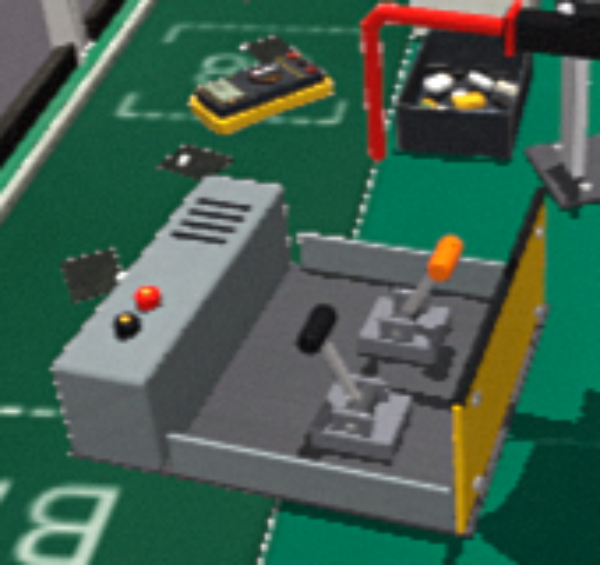

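The orange lever leans towards the guard, cap at (445,258), and the black one is as before. The rod is pitched about 1.2° nose up in the grip. I check the lever angle from depth before leaving.

```bash
python3 - <<'E'
from h import *
B=np.array([.6525,-.0263,0]); RB=R.from_euler("z",-9.8,degrees=True)
def cap(im,nm):
    b,g,r=[im["image"][...,i].astype(int) for i in range(3)]
    O=RB.inv().apply(cloud(im,(r>150)&(g>60)&(g<170)&(b<90))-B)*1000
    O=O[(abs(O[:,1]+50)<30)&(abs(O[:,0])<60)&(O[:,2]>60)&(O[:,2]<115)]
    # camera-facing surface: fit cylinder axis at radius 70 about pivot (0,28) with cap radius 9
    from scipy.optimize import least_squares
    f=lambda q:np.hypot(O[:,0]-70*np.sin(q[0]),O[:,2]-28-70*np.cos(q[0])-q[1])-9
    s=least_squares(f,[np.sign(O[:,0].mean())*.4,0],loss="soft_l1"); print(nm,len(O),O.mean(0).round(1),"lean",s.x.round(3),"joint",(.5-s.x[0]).round(3))
im=dict(np.load("side0.npz")); im.update({k:float(im[k]) for k in("cx","cy","fovy")})
cap(im,"before"); cap(optics.get_image("side"),"after")
for d in nets.place_of("side","orange_lever_cap")[:1]: print(d["confidence"],RB.inv().apply(world(im,d["xyz"])-B)*1000)
E
```

```text
before 79 [ 29.9 -40.9  94.8] lean [0.491 0.269] joint 0.009
after 85 [-34.8 -40.5  93.7] lean [-0.487 -0.879] joint 0.987
0.5 [-31.63410151 -50.85641084  86.53212996]
```

Lever at its stop (≈1.0). Back to the rest.

apply_moves(steps=[[[0.05, 0.5, -0.3, 0, 0, -0.4], [0.15, 1.4, -0.5, 0, 0, -1.0], [0.25, 2.4, -0.5, 0, 0, -1.8], [0.4, 3.4, -0.5, 0, 0, -2.6], [0.5, 4.4, -0.5, 0, 0, -3.4], [0.6, 5.4, -0.5, 0, 0, -4.1], [0.7, 6.3, -0.5, 0, 0, -4.7], [0.79, 7.0, -0.3, 0, 0, -5.1], [0.79, 7.26, 0, 0, 0, -5.28], [0.79, 7.26, 0, 0, 0, -5.28]]])

```text
time: 15.08
tcp_pos: [0.4699, -0.3402, 0.4361]
tool_rot: [-0.001, 0.982, 0.189, -0.001]
force: [0.7, 0.9, -1.6]
finger_gap: 0.217
gripper_force: 88.1
```

```bash
python3 rodfit.py; python3 -c "
from h import *
rows((.4705,-.3405,.3085,21.88))"
```

```text
rod dz/dx 82 [-7.30000e-03  1.55189e+02] dy/dx [-2.800e-03 -4.915e+00]
leg dx/dz 94 [4.80000e-03 1.73585e+02] [175.   -5.9 223.5] 266.5612477490455
t 15.12 tcp [ 0.4705 -0.3395  0.4367] yaw 21.9 F [ 1.  -0.2 -0.5] gap 0.214 grip 88.1
[-0.01, 0.03, 3.2, -0.02, 0.0, 0.0]
```

apply_moves(steps=[[[0, 0, 0.6, 0, -0.1, 0], [0, 0, 1.3, 0, -0.1, 0], [0, 0, 2.0, 0, -0.1, 0], [0, 0, 2.6, 0, -0.1, 0], [0, 0, 3.0, 0, -0.1, 0], [0, 0, 3.15, 0, -0.1, 0], [0, 0, 3.18, 0, -0.1, 0], [0, 0, 3.18, 0, -0.1, 0], [0, 0, 3.18, 0, -0.1, 0]]])

```text
time: 16.25
tcp_pos: [0.4706, -0.3408, 0.3109]
tool_rot: [0.001, 0.982, 0.19, -0.005]
force: [0.7, -0.2, -1.6]
finger_gap: 0.213
gripper_force: 88.1
```

```bash
python3 -c "
from h import *
rows((.4705,-.3405,.3075,21.88))
im=optics.get_image('side'); cv2.imwrite('pics/h.png',cv2.resize(im['image'][100:220,240:360],(600,600)))"
```

```text
t 16.25 tcp [ 0.4706 -0.3408  0.3109] yaw 21.89 F [ 0.7 -0.2 -1.6] gap 0.213 grip 88.1
[0.0, -0.01, 0.09, 0.01, 0.09, 0.0]
```

View pics/h.png

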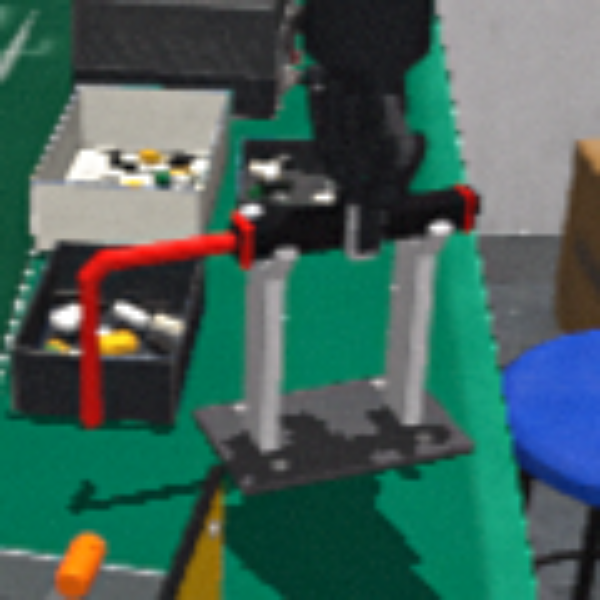

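The handle lies between the tines of both forks at (270,240) and (420,220), with 2–3 mm still to go. I lower the last bit, open, and leave upwards.

apply_moves(steps=[[[0, 0, 0.05, 0, 0, 0], [0, 0, 0.08, 0, 0, 0], [0, 0, 0.08, 0, 0, 0], [0, 0, 0.08, 0, 0, 0]]])

```text
time: 16.8
tcp_pos: [0.4704, -0.3406, 0.3072]
tool_rot: [0.001, 0.982, 0.19, -0.005]
force: [-1.1, 1.2, 1.5]
finger_gap: 0.216
gripper_force: 88.7
```

apply_moves(steps=[[[0, 0, 0, 0, 0, 0], [0, 0, 0, 0, 0, 0], [0, 0, 0, 0, 0, 0], [0, 0, 0, 0, 0, 0], [0, 0, 0, 0, 0, 0], [0, 0, 0, 0, 0, 0], [0, 0, 0, 0, 0, 0], [0, 0, 0, 0, 0, 0]]], fingers=100)

```text
time: 17.8
tcp_pos: [0.4704, -0.3406, 0.3071]
tool_rot: [0.001, 0.982, 0.19, -0.005]
force: [0.0, -0.3, 0.6]
finger_gap: 0.999
gripper_force: 0.0
```

apply_moves(steps=[[[0, 0, -0.3, 0, 0, 0], [0, 0, -0.9, 0, 0, 0], [0, 0, -1.7, 0, 0, 0], [0, 0, -2.5, 0, 0, 0], [0, 0, -3.2, 0, 0, 0], [0, 0, -3.2, 0, 0, 0], [0, 0, -3.2, 0, 0, 0]]])

```text
time: 18.68
tcp_pos: [0.4714, -0.3398, 0.4349]
tool_rot: [0.001, 0.982, 0.19, -0.005]
force: [-1.0, 0.6, -1.9]
finger_gap: 0.998
gripper_force: 0.0
```

```bash
python3 - <<'E'
from h import *
rows()
for c in("side","top"):
    im=optics.get_image(c)
    for n in("hook_rod","rod_tip","orange_lever_cap","black_lever_cap"):
        for d in nets.place_of(c,n)[:1]: print(c,n,round(d["confidence"],2),world(im,d["xyz"]).round(4))
    if c=="side": cv2.imwrite("pics/i.png",cv2.resize(im["image"][100:300,140:380],(720,600)))
E
```

```text
t 18.68 tcp [ 0.4714 -0.3398  0.4349] yaw 21.9 F [-1.   0.6 -1.9] gap 0.998 grip 0.0
side hook_rod 0.9 [ 0.47   -0.3387  0.152 ]
side rod_tip 0.57 [ 0.6318 -0.276   0.0343]
side orange_lever_cap 0.58 [ 0.61  -0.068  0.082]
side black_lever_cap 0.69 [0.6876 0.0224 0.0938]
top hook_rod 0.74 [ 0.465  -0.3452  0.1528]
top rod_tip 0.69 [ 0.6263 -0.2811  0.0349]
top orange_lever_cap 0.74 [ 0.608  -0.0696  0.0887]
top black_lever_cap 0.68 [0.69   0.015  0.0906]
```

View pics/i.png

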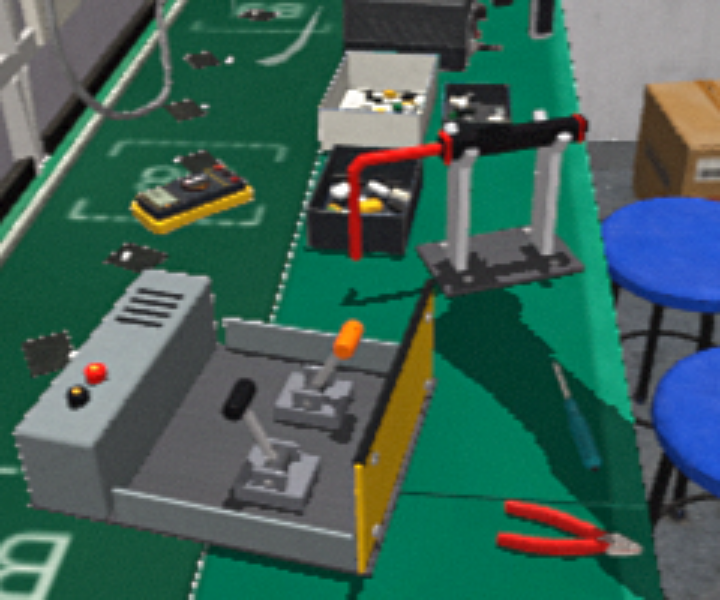

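The rod lies in its forks at (515,135), the orange cap at (348,340) leans fully to the guard, and the black one at (240,398) hasn't moved. I hand the job in.

```bash
python3 -c "
from station import manip
print(manip.finish_job())"
```

```text
the job is handed in; nothing more can be done
None
```

The test feed is on: the orange lever is pulled to its stop (measured at about 0.99, where 1.0 is fully on), the black lever is as it was, and the rod is back in its forks. I handed the job in at about 19 s; no verdict was returned.

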